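Find the loose side of the tea bin and shim it

ROBOT

A 6-joint arm with a two-finger parallel gripper is mounted at the origin on the work surface. World frame = base frame: x ahead of the robot, y to its left, z up, the work surface at z = 0. Lengths are in m, angles in rad, forces in N, time in s.
With the tool pointing down it reaches from about 0.325 to 0.775 m from the base axis. Payload 9.3 kg.
Tool frame: the origin (TCP) lies at the very end of the fingers, on their centre line; the grasp point (between the pads) lies 19 mm behind it (grip_point_offset is the z of the grasp point in the tool frame, in m); z points along the fingers, y is the direction in which the jaws open and shut (so a half turn about z gives the same grasp; the last joint's range is limited). The gripper opens to 85 mm and grips with 20 to 120 N. Pads are 22 mm wide; open, the fingers measure 114 mm over their backs; the gripper's body (76 mm by 85 mm) begins 54 mm behind the grasp point. The pads swing forward as they close: fully open they stand 13 mm farther back than shut.
Start: joints at [1.143, 0.259, 0.021, 1.334, 0, 1.418], TCP at [0.149, 0.529, 0.231] pointing down, gripper open.
Joint ranges: [-3.04, 3.04], [-0.91, 1.82], [-1.04, 1.36], [-1.92, 1.95], [-1.52, 1.45], [-3.14, 3.14]. Speed limits (rad/s): [2.22, 2.22, 2.79, 3.14, 3.14, 3.14].

INTERFACE

Orientations are given as a rotation vector (axis times angle).
In Python, from plant import get_state, camera, sign_off, grip_point_offset gives the robot as it stands.
- The arm moves only by the shell command python3 -m handwheel 'ROWS' [OPENING] [FORCE]. ROWS is JSON, a list of rows, each a list of 6 numbers: the shift along the tool's x, y, z in m, then the turn, a rotation vector about the tool's x, y, z in rad. In form: [[x, y, z, wx, wy, wz], ...]. A call has 1 to 8 rows; each row shifts and turns the commanded pose from where the row before left it, along the tool's axes as they then stand; what a row does not reach is not made up. A row lasts 1/8 s, in which the tool goes at most 62.5 mm and 10.7 degrees, less where a joint would pass 70% of its speed; a pose out of reach is approached as far as the arm can. A call with a gripper value outside its range is refused whole. OPENING is the opening in per cent of the stroke, from 0 (shut) to 100 (fully open), set as the call begins (- or left out, the last holds). The fingers move at their own pace and stop on an object; FORCE is the grip in N (left out, the last holds). Time passes only in rows, so rows that do not move let the fingers close. It gives the time, the measured TCP pose, the force and the opening at its end, in the units of the state.
- get_state(): the state, without advancing time (a new reading comes with each control period).
- camera(name): name is "side" or "top"; returns a dict with "color" (420x560x3 uint8, red, green, blue), "fx", "fy", "cx", "cy" (pixels), "dist_coeffs" ([k1, k2, p1, p2, k3] as OpenCV has them; the pictures are not rectified), "R" (3x3) and "t" (3): a world point X has camera coordinates R X + t. Camera axes: x right, y down, z forward; pixel columns grow to the right and rows downward; lengths in m; the calibration is good to about 2 mm. A picture is of the moment at which its call begins. There is no depth.
- sign_off(): hands the job in, once; it reports no verdict.
The state is a dict: "t": time; "joint_positions": joint angles; "dq": joint speeds; "joint_torque": joint torques, N m; "tcp_pos": TCP position; "tool_rot": TCP orientation; "force": force on the tool from outside, world axes, zero at the start; "torque": the same for the moment, N m; "finger_gap": finger opening in m.
Only numpy, scipy, OpenCV 4.12 (cv2) and the standard library are available. Lean on these libraries where they do the work, as an engineer would, in place of code of your own. Each camera call takes 0.05 s, during which the arm holds its last target.

TASK

Push the tilted-out tea bin shut, flush with its chest, then take the steel shim key from its stand and, holding it blade down, try it from above in the gap on each side of the bin, first the left and then the right (as the robot faces the bin), pushing until it jams or goes right in. One gap is blocked a little way down: leave the key standing fully home in the other, its wooden grip resting on the wood, and let go. Keep the bin shut and leave everything else on the shelf where it is.

Things in the scene. Friction and masses are not known exactly. Their poses are not given: they have to be found in the camera images.
- chest: Open-topped wooden tea chest fixed on the shelf, 140 mm deep (x), 182 wide (y), 120 high, with a tilt-out bin between two upright side boards 18 mm thick. Origin: centre of its underside; x points away from the robot (front to back), y to the left as the robot faces it, z up. Its front is at x = -70 mm.
- bin (a joint): Tilt of the bin about its lower front edge (hinge along the chest's y, 14 mm above the shelf, in the plane of the chest's front): 0 = shut and flush; grows as the bin's top leans out towards the robot. Starts 0.15 to 0.3 rad out. Stiff: it stays where left; pushing the top of its front inwards takes about 4 to 8 N; firm stop at 0.
- bin_edge (a point): Centre of the upper front edge of the bin. The bin is 130 mm wide, 106 mm from hinge to this edge; its front is flat but for a round knob 22 mm across that stands 20 mm out, centred 64 mm below the edge. When shut this edge is 120 mm above the shelf, level with the side boards.
- gap_left (a point): Centre of the mouth of the left gap (robot's left), between the bin's wall and the chest's side board, 120 mm above the shelf: a straight slit 8 mm wide (y), 126 mm long (x, front to back), going straight down; axes as the chest. One of the two gaps, not known which, is blocked by an old packing strip from 16 mm below the mouth; the other is clear for over 60 mm.
- gap_right (a point): The same for the right gap, on the robot's right; 138 mm from the left one along the chest's y.
- shim_grip (a point): Centre of the wooden grip of the loose shim key (about 80 g): a block 40 mm wide (x), 16 thick (y), 56 high (z). Under it a flat steel blade 28 wide (x), 5 thick (y) reaches 55 mm below the grip's underside; its last 8 mm are 24 by 3 mm. Alike either way round. It starts upright, blade down, in the stand. Fully home in a gap, this point is 28 mm above the mouth.
- shim_tip (a point): Centre of the lower end of the shim key's blade, 83 mm below shim_grip; axes as shim_grip.
- stand: Dark wooden block, 72 mm (x) by 60 mm (y) by 62 mm high, fixed on the shelf, with an upright slot 32 mm by 8 mm in which the key's blade stands, the grip resting on its top. Origin: centre of its underside; the slot is long in x, as the key's blade is wide. Lift the key straight up.
- dish: Bystander: heavy glass dish 92 mm across, 30 mm high. Origin: centre of its underside.
- bowl: Bystander: green ceramic bowl 130 mm across, 60 mm high. Origin: centre of its underside.
- tongs: Bystander: steel tongs 200 mm long, 14 mm high, lying on the shelf. Origin: centre of the underside.
- jar: Bystander: empty glass jar with a grey silicone lid, 76 mm across, 103 mm high. Origin: centre of its underside.
- tea_glass: Bystander: tea glass 58 mm across, 85 mm high. Origin: centre of its underside.
- tin: Bystander: metal tin 68 mm across, 100 mm high. Origin: centre of its underside.
Mind the look-alikes: they are no part of the job. Leave any blue look-alike of the chest alone.

How it is judged:
On the way, in this order (a step that is already met when the one before it is completed fails the run):
1. the bin is pushed shut (value of joint bin below 0.04 rad), for 0.2 s.
2. the blade, held, is tried in the left gap (at least 12 mm in) (z of shim_tip in the frame of gap_left below -0.012 m and y of shim_tip in the frame of gap_left between -0.007 and 0.007 m and x of shim_tip in the frame of gap_left between -0.06 and 0.06 m and contact force between shim and the fingers above 1 N), for 0.1 s.
3. the blade, held, is tried in the right gap (at least 12 mm in) (z of shim_tip in the frame of gap_right below -0.012 m and y of shim_tip in the frame of gap_right between -0.007 and 0.007 m and x of shim_tip in the frame of gap_right between -0.06 and 0.06 m and contact force between shim and the fingers above 1 N), for 0.1 s.
At the end, for the whole second after the job is handed in: the key stands at rest, released and upright (within 0.15 rad), in whichever of the two gaps takes it, its blade at least 50 mm below the gap's mouth, and the bin is shut (within 0.05 rad) (((z of shim_tip in the frame of gap_left below -0.05 m and y of shim_tip in the frame of gap_left between -0.007 and 0.007 m and x of shim_tip in the frame of gap_left between -0.06 and 0.06 m) or (z of shim_tip in the frame of gap_right below -0.05 m and y of shim_tip in the frame of gap_right between -0.007 and 0.007 m and x of shim_tip in the frame of gap_right between -0.06 and 0.06 m)) and value of joint bin below 0.05 rad and angle between shim_tip's own z axis and vertical below 0.15 rad and linear speed of shim below 0.02 m/s); the robot touches nothing.
It fails at once if a bystander is moved by more than 30 mm (distance of any of dish, bowl, tongs, jar, tea_glass, tin from where it was at the start of the episode above 0.03 m).
It also fails if it takes over 72 s, if anything falls off the work surface, if the arm or the gripper's body presses on something with over 40 N, if the wrist force passes 120 N, or if a joint passes its speed limit or range.

## Working session

There is one attempt and no reset: what is moved stays moved. The work goes in short steps, Python scripts to look and compute and a shell command to move; the robot and the scene stay as the last step left them, time stands still between calls to the robot, and variables do not carry over. Pictures are saved under pics/ and viewed, and the job is handed in when it is done.

```bash
ls; mkdir -p pics; cat > h.py <<'E'
import numpy as np,cv2
from plant import get_state,camera
def snap(n,tag):
    c=camera(n); np.savez(f'pics/{tag}.npz',**{k:np.array(v) for k,v in c.items()})
    cv2.imwrite(f'pics/{tag}.png',c['color'][:,:,::-1]); return c
def load(tag): return dict(np.load(f'pics/{tag}.npz'))
def crop(tag,x0,y0,x1,y1,s,out):
    im=cv2.imread(f'pics/{tag}.png')[y0:y1,x0:x1]
    im=cv2.resize(im,None,fx=s,fy=s,interpolation=cv2.INTER_CUBIC)
    step=10 if s>=4 else 20
    for x in range((x0//step+1)*step,x1,step):
        cv2.line(im,((x-x0)*s,0),((x-x0)*s,5),(0,0,255),1); cv2.putText(im,str(x),((x-x0)*s,14),0,.35,(0,0,255),1)
    for y in range((y0//step+1)*step,y1,step):
        cv2.line(im,(0,(y-y0)*s),(5,(y-y0)*s),(0,0,255),1); cv2.putText(im,str(y),(6,(y-y0)*s+4),0,.35,(0,0,255),1)
    cv2.imwrite(f'pics/{out}.png',im)
def K(c): return np.array([[c['fx'],0,c['cx']],[0,c['fy'],c['cy']],[0,0,1]],float)
def ray(c,u,v):
    p=cv2.undistortPoints(np.array([[[u,v]]],float),K(c),np.array(c['dist_coeffs'],float))[0,0]
    R=np.array(c['R']);t=np.array(c['t'])
    return -R.T@t, R.T@np.array([p[0],p[1],1])
def atz(c,u,v,z):
    o,d=ray(c,u,v); return o+d*(z-o[2])/d[2]
def proj(c,X):
    R=np.array(c['R'],float);t=np.array(c['t'],float)
    return cv2.projectPoints(np.array(X,float).reshape(-1,1,3),cv2.Rodrigues(R)[0],t,K(c),np.array(c['dist_coeffs'],float))[0][:,0]
E
python3 - <<'E'
from h import *
for n in('side','top'):
    c=snap(n,n+'0'); o,d=ray(c,280,210); print(n,o,d,c['fx'])
s=get_state()
print({k:np.round(v,4).tolist() for k,v in s.items()})
from plant import grip_point_offset; print(grip_point_offset)
E
```

```text
pics
side [-0.00736344 -0.6865456   0.74745627] [ 0.52467665  0.62262682 -0.58090627] 397.2554596007045
top [0.46758116 0.03922241 1.10752284] [ 0.07285035 -0.00619725 -0.99733526] 441.46825488932757
{'t': 0.1, 'joint_positions': [1.1434, 0.2591, 0.0209, 1.3337, -0.0, 1.4182], 'dq': [0.0015, -0.0004, 0.001, -0.0005, -0.0003, 0.0001], 'joint_torque': [0.0047, -55.669, 34.5071, 0.0116, -0.0002, 0.0], 'tcp_pos': [0.1491, 0.5291, 0.2308], 'tool_rot': [-0.4302, -3.1117, 0.0017], 'force': [0.3172, 0.8397, -0.4472], 'torque': [-0.0274, 0.0482, -0.0263], 'finger_gap': 0.085}
-0.0187
```

View pics/top0.png

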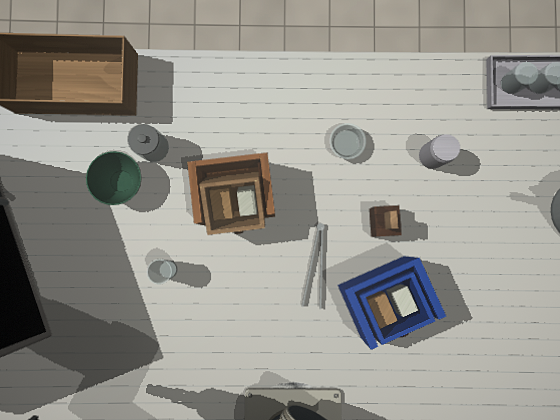

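View pics/side0.png

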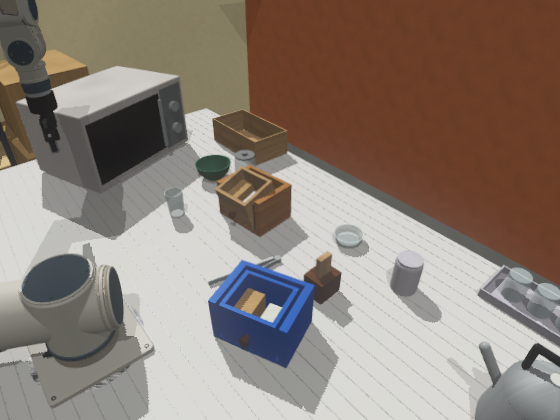

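Top view: wooden chest near (232,192), with its bin leaning towards the robot, and the blue look-alike at (392,300). The key in its dark stand is at (386,221), the tongs at (316,265), the bowl at (114,178) and the jar at (144,140). Other candidates for the chest are the open wooden box (70,75) and the blue chest; I choose the brown one. Next, close crops.

```bash
python3 - <<'E'
from h import *
crop('top0',175,140,295,245,6,'c1'); crop('top0',350,190,420,250,8,'c2'); crop('side0',205,155,305,240,7,'c3'); crop('side0',290,240,360,310,8,'c4')
E
```

```text
(no output)
```

View pics/c1.png

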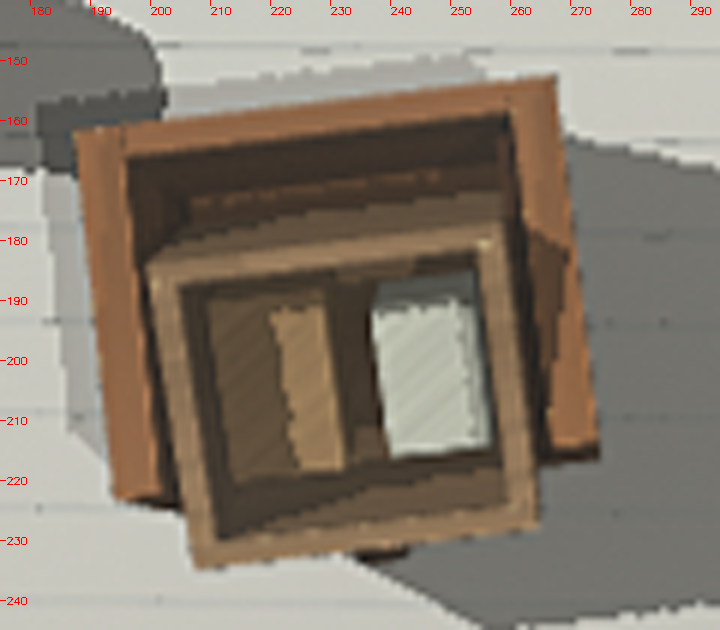

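View pics/c2.png

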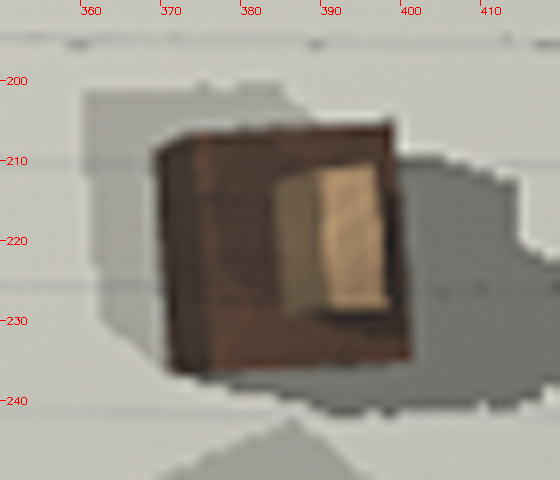

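View pics/c3.png

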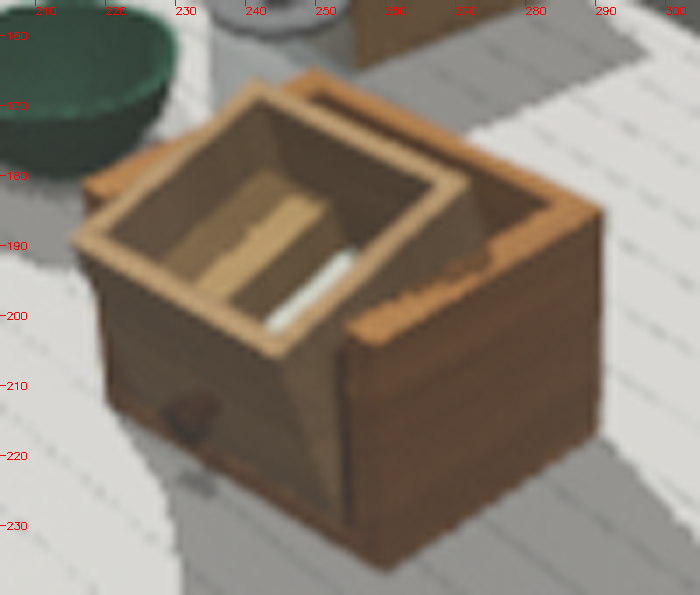

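View pics/c4.png

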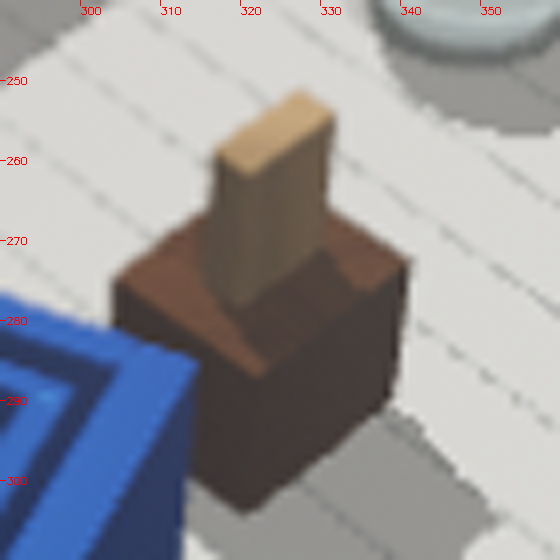

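```bash
cat > fit.py <<'E'
from h import *
from scipy.optimize import least_squares
def fit(local,obs,x0):
    # obs: list (cam, idx, u,v) crop tick readings -> subtract .4
    def W(p):
        c,s=np.cos(p[2]),np.sin(p[2]); L=np.array(local,float)
        return np.c_[p[0]+c*L[:,0]-s*L[:,1],p[1]+s*L[:,0]+c*L[:,1],L[:,2]]
    def res(p):
        w=W(p); return np.concatenate([proj(c,w[i])[0]-[u-.4,v-.4] for c,i,u,v in obs])
    r=least_squares(res,x0,loss='soft_l1'); return r.x,r.fun.reshape(-1,2)
E
python3 - <<'E'
from fit import *
T=load('top0');S=load('side0')
L=[(-.07,.091,.12),(-.07,-.091,.12),(.07,-.091,.12),(.07,.091,.12),(-.07,-.091,0),(.07,-.091,0)]
ot=[(T,0,194,223),(T,1,275,215.5),(T,2,267,152.5),(T,3,187.5,161.5)]
os_=[(S,1,259,204),(S,2,291,185),(S,4,260,236.5),(S,5,290.5,217.5),(S,3,249.5,170)]
for o in (ot,os_,ot+os_):
    p,r=fit(L,o,[.5,.15,0.1]); print('chest',p.round(4),np.degrees(p[2]).round(2)); print(r.round(1).tolist())
G=[(-.02,.008,.118),(-.02,-.008,.118),(.02,-.008,.118),(.02,.008,.118)]
gt=[(T,0,391,228.5),(T,1,398.2,228),(T,2,396.5,210.3),(T,3,389.7,211.3)]
gs=[(S,0,317,259),(S,3,327.5,251.2),(S,2,331.7,254.3),(S,1,321,262)]
for o in (gt,gs,gt+gs):
    p,r=fit(G,o,[.45,-.2,0.05]); print('key',p.round(4),np.degrees(p[2]).round(2)); print(r.round(1).tolist())
St=[(-.036,.03,.062),(-.036,-.03,.062),(.036,-.03,.062),(.036,.03,.062),(-.036,.03,0),(.036,.03,0),(-.036,-.03,0),(.036,-.03,0)]
o1=[(T,1,400.5,235.5),(T,2,398.7,205),(T,3,374,207),(T,0,376,236.5),(T,5,369.5,209),(T,4,371.5,236.8)]
o2=[(S,2,341,273),(S,1,322.5,287),(S,0,304,275),(S,6,321,304.5),(S,7,339,291)]
for o in (o1,o2,o1+o2):
    p,r=fit(St,o,[.45,-.2,0.05]); print('stand',p.round(4),np.degrees(p[2]).round(2)); print(r.round(1).tolist())
E
```

```text
chest [0.5896 0.1444 0.1204] 6.9
[[-0.4, 0.4], [-0.2, -1.3], [0.8, 0.4], [-0.0, 0.1]]
chest [0.5884 0.1464 0.1357] 7.77
[[-0.4, 0.4], [0.6, -0.3], [-0.1, 1.3], [0.4, -0.5], [-0.4, -5.1]]
chest [0.5892 0.145  0.1245] 7.13
[[-0.5, 0.7], [-0.4, -1.3], [0.4, 0.4], [-0.4, 0.5], [-0.3, 0.6], [1.0, 0.0], [-0.1, 1.5], [0.9, -0.2], [0.5, -5.1]]
key [ 0.5214 -0.2217  0.0784] 4.49
[[0.1, 0.1], [0.0, 0.1], [0.1, 0.1], [-0.2, -0.4]]
key [ 0.5201 -0.2209  0.071 ] 4.07
[[-0.9, -0.1], [-0.2, -0.2], [0.8, -0.1], [0.3, 0.3]]
key [ 0.5209 -0.2214  0.0769] 4.41
[[-0.1, 0.3], [-0.2, 0.4], [-0.1, 0.3], [-0.4, -0.2], [-0.5, -0.1], [0.1, -0.2], [1.1, -0.1], [0.7, 0.3]]
stand [ 0.5208 -0.2219  0.0623] 3.57
[[1.0, -0.0], [0.5, 0.2], [-0.0, -0.5], [0.1, 0.3], [-0.9, -0.4], [-0.9, 0.4]]
stand [ 0.5202 -0.2204  0.0771] 4.42
[[0.7, -0.5], [-0.1, 0.7], [-0.5, -0.3], [-0.3, 0.9], [0.3, -0.9]]
stand [ 0.5206 -0.2213  0.0628] 3.6
[[0.8, 0.1], [0.2, 0.3], [-0.3, -0.4], [-0.1, 0.4], [-1.1, -0.4], [-1.1, 0.5], [1.1, -0.2], [-0.0, 0.8], [-0.1, -0.4], [-0.2, 1.0], [0.8, -0.6]]
```

```bash
cat > mv.py <<'E'
from h import *
from scipy.spatial.transform import Rotation as Ro
import sys
def rel(target,yawy=None,n=8,s=None):
    """tool-frame shift to target; yawy: desired heading of tool y (deg)"""
    s=s or get_state(); R=Ro.from_rotvec(s['tool_rot'])
    d=R.inv().apply(np.array(target)-s['tcp_pos'])
    M=R.as_matrix(); y=np.degrees(np.arctan2(M[1,1],M[0,1]))
    tilt=np.degrees(np.arccos(-M[2,2]))
    print('tcp',np.round(s['tcp_pos'],4),'yaw_y %.2f tilt %.2f'%(y,tilt),'F',np.round(s['force'],1),'gap',round(s['finger_gap'],4),'t',round(s['t'],2))
    print('shift mm',(d*1000).round(1),'per row',(d/n).round(4))
    if yawy is not None:
        e=(yawy-y+180)%360-180; print('turn deg',round(e,2),'tool wz',round(-np.radians(e),4))
CH=np.array([.5892,.1450]); CY=0.1245
def chest(x,y,z,c=CH,a=CY):
    return np.array([c[0]+np.cos(a)*x-np.sin(a)*y,c[1]+np.sin(a)*x+np.cos(a)*y,z])
E
python3 - <<'E'
from mv import *
T=load('top0')
from scipy.optimize import least_squares
def f(p):
    th=p[0];x=-.07-.106*np.sin(th);z=.014+.106*np.cos(th)
    w=[chest(x,.065,z),chest(x,-.065,z)]
    return (proj(T,w)-np.array([[207,235],[265,228]])+.4).ravel()
r=least_squares(f,[.2]);print(r.x,r.fun)
th=r.x[0]; x=-.07-.106*np.sin(th); print('edge x',x,chest(x,0,.12))
tgt=chest(x-.05,0,.17); print(tgt)
rel(tgt,90+np.degrees(CY),14)
E
```

```text
[0.26946119] [-0.25643861 -0.04627789 -0.44059377  0.13799478]
edge x -0.09821848384575241 [0.49174174 0.13280336 0.12      ]
[0.44212874 0.12659443 0.17      ]
tcp [0.1491 0.5291 0.2308] yaw_y 74.26 tilt 0.07 F [ 0.3  0.8 -0.4] gap 0.085 t 0.1
shift mm [-391.2 -307.9   61. ] per row [-0.0279 -0.022   0.0044]
turn deg 22.88 tool wz -0.3993
```

```bash
python3 -m handwheel '[[-0.028,-0.022,0,0,0,0],[-0.028,-0.022,0,0,0,0],[-0.028,-0.022,0,0,0,0],[-0.028,-0.022,0,0,0,0],[-0.028,-0.022,0,0,0,0],[-0.028,-0.022,0,0,0,0],[-0.028,-0.022,0,0,0,0],[-0.028,-0.022,0,0,0,0]]' 0 40 
python3 -m handwheel '[[-0.028,-0.022,0,0,0,0],[-0.028,-0.022,0,0,0,0],[-0.028,-0.022,0.01,0,0,0],[-0.028,-0.022,0.01,0,0,0],[-0.028,-0.022,0.01,0,0,-0.1],[-0.028,-0.022,0.01,0,0,-0.15],[0,0,0,0,0,-0.15],[0,0,0,0,0,0]]'
python3 - <<'E'
from mv import *
rel(chest(-.148,0,.17),97.13,2)
E
```

```text
t: 1.1
tcp_pos: [0.3175, 0.2981, 0.2311]
tool_rot: [-0.43, -3.112, 0.0]
force: [-0.6, -0.3, 0.3]
finger_gap: 0.0001
t: 2.1
tcp_pos: [0.4457, 0.1284, 0.1909]
tool_rot: [0.193, -3.135, -0.0]
force: [-0.1, 0.7, -0.6]
finger_gap: -0.0001
tcp [0.4457 0.1284 0.1909] yaw_y 97.06 tilt 0.06 F [-0.1  0.7 -0.6] gap -0.0001 t 2.1
shift mm [ 3.5 -1.4 20.9] per row [ 0.0017 -0.0007  0.0104]
turn deg 0.07 tool wz -0.0011
```

```bash
python3 -m handwheel '[[0,-0.001,0.035,0,0,0],[0,0,0.035,0,0,0],[0,0,0.03,0,0,0],[-0.015,0,0,0,0,0],[-0.01,0,0,0,0,0],[-0.01,0,0,0,0,0],[-0.006,0,0,0,0,0],[0,0,0,0,0,0]]'
python3 -m handwheel '[[-0.005,0,0,0,0,0],[-0.005,0,0,0,0,0],[-0.005,0,0,0,0,0],[0,0,0,0,0,0]]'
```

```text
t: 3.1
tcp_pos: [0.4872, 0.133, 0.0916]
tool_rot: [-0.196, 3.135, 0.0]
force: [-0.7, 1.0, 0.1]
finger_gap: 0.0
t: 3.6
tcp_pos: [0.5021, 0.1348, 0.0912]
tool_rot: [-0.196, 3.135, -0.0]
force: [0.2, 0.5, 0.1]
finger_gap: 0.0001
```

```bash
python3 - <<'E'
from h import *
snap('side','s1');crop('s1',195,110,315,240,5,'s1c');snap('top','t1');crop('t1',175,140,295,245,6,'t1c')
E
```

```text
(no output)
```

View pics/s1c.png

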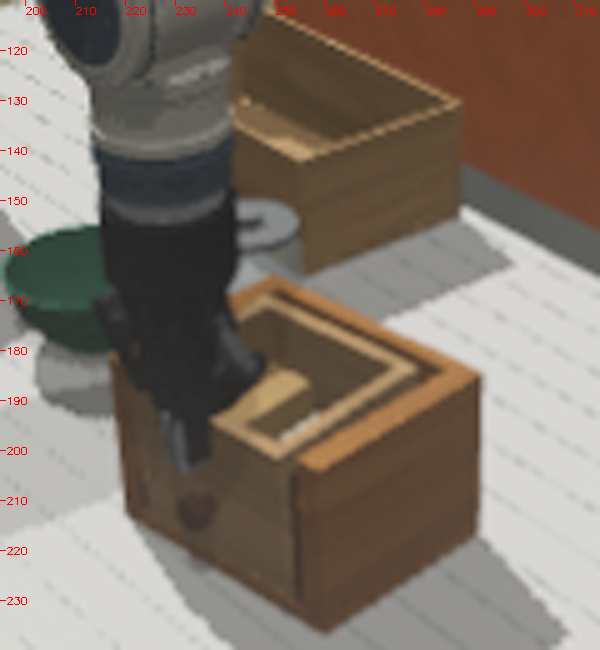

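View pics/t1c.png

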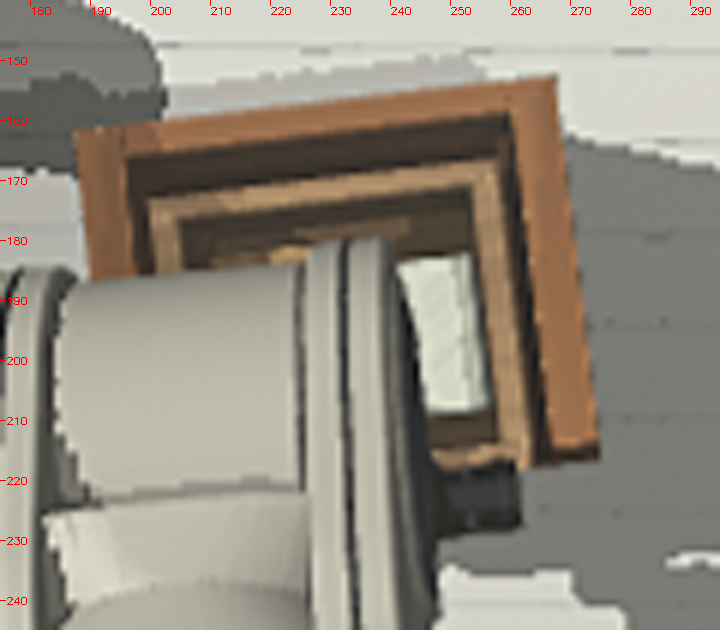

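The bin is nearly shut: in the side view its rim at (252,200) is nearly in line with the side board. I'll keep pushing in small steps.

```bash
python3 -m handwheel '[[-0.003,0,0,0,0,0],[-0.003,0,0,0,0,0]]'
python3 -m handwheel '[[-0.002,0,0,0,0,0],[0,0,0,0,0,0]]'
```

```text
t: 3.95
tcp_pos: [0.5074, 0.1356, 0.0913]
tool_rot: [0.197, -3.135, -0.0]
force: [-1.8, -0.8, 1.4]
finger_gap: -0.0
t: 4.2
tcp_pos: [0.5087, 0.1358, 0.0912]
tool_rot: [0.197, -3.134, 0.0]
force: [-4.0, -0.0, 4.1]
finger_gap: 0.0
```

```bash
python3 -m handwheel '[[-0.002,0,0,0,0,0],[0,0,0,0,0,0]]'
python3 -m handwheel '[[-0.002,0,0,0,0,0],[0,0,0,0,0,0]]'
```

```text
t: 4.45
tcp_pos: [0.5087, 0.1358, 0.0912]
tool_rot: [0.196, -3.131, 0.001]
force: [-14.7, -2.5, 10.9]
finger_gap: 0.0
t: 4.7
tcp_pos: [0.5087, 0.1357, 0.0912]
tool_rot: [0.196, -3.127, 0.001]
force: [-22.6, -4.3, 18.3]
finger_gap: -0.0001
```

```bash
python3 -m handwheel '[[0.006,0,0,0,0,0],[0.02,0,0,0,0,0],[0.02,0,-0.01,0,0,0],[0,0,-0.04,0,0,0],[0,0,-0.04,0,0,0],[0,0,-0.03,0,0,0],[0,0,0,0,0,0]]' 60
python3 - <<'E'
from mv import *
rel([.5212,-.2215,.22],94.4,8)
E
```

```text
t: 5.58
tcp_pos: [0.4691, 0.1307, 0.2134]
tool_rot: [-0.196, 3.13, 0.0]
force: [1.5, 0.5, -0.2]
finger_gap: 0.0514
tcp [0.4691 0.1307 0.2134] yaw_y 97.17 tilt 0.29 F [ 1.5  0.5 -0.2] gap 0.0514 t 5.58
shift mm [  -7.7 -355.9   -6.5] per row [-0.001  -0.0445 -0.0008]
turn deg -2.77 tool wz 0.0484
```

```bash
python3 -m handwheel '[[-0.001,-0.0445,-0.001,0,0,0],[-0.001,-0.0445,-0.001,0,0,0],[-0.001,-0.0445,-0.001,0,0,0],[-0.001,-0.0445,-0.001,0,0,0.012],[-0.001,-0.0445,-0.001,0,0,0.012],[-0.001,-0.0445,-0.001,0,0,0.012],[-0.001,-0.0445,-0.001,0,0,0.012],[-0.001,-0.0445,0,0,0,0]]'
python3 - <<'E'
from mv import *
s=get_state(); M=Ro.from_rotvec(s['tool_rot']).as_matrix(); print(M.round(4).tolist())
rel([.5212,-.2215,.077],94.4,8)
snap('top','t2');crop('t2',175,140,295,245,6,'t2c')
rel([.5212,-.2215,.077],94.4,8)
snap('side','s2');crop('s2',195,150,315,250,6,'s2c')
E
```

```text
t: 6.58
tcp_pos: [0.5148, -0.2239, 0.2172]
tool_rot: [0.121, -3.139, -0.001]
force: [0.8, 0.3, 0.3]
finger_gap: 0.051
[[-0.997, -0.0768, -0.0006], [-0.0768, 0.997, 0.0004], [0.0005, 0.0005, -1.0]]
tcp [ 0.5148 -0.2239  0.2172] yaw_y 94.41 tilt 0.04 F [0.8 0.3 0.3] gap 0.051 t 6.58
shift mm [ -6.6   1.9 140.2] per row [-0.0008  0.0002  0.0175]
turn deg -0.01 tool wz 0.0001
tcp [ 0.5153 -0.2286  0.2165] yaw_y 94.28 tilt 0.10 F [-0.8 -3.5 -0.2] gap 0.0512 t 6.62
shift mm [ -6.5   6.8 139.5] per row [-0.0008  0.0008  0.0174]
turn deg 0.12 tool wz -0.0021
```

View pics/t2c.png

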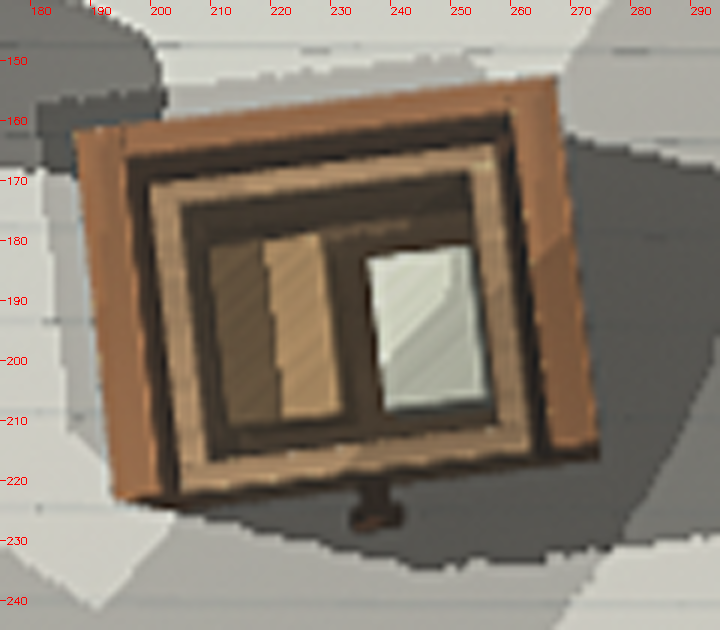

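View pics/s2c.png

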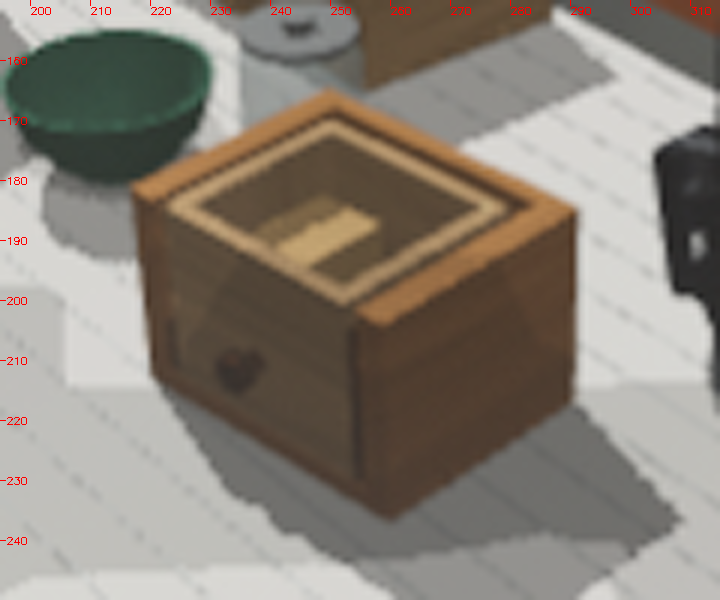

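View pics/s2.png

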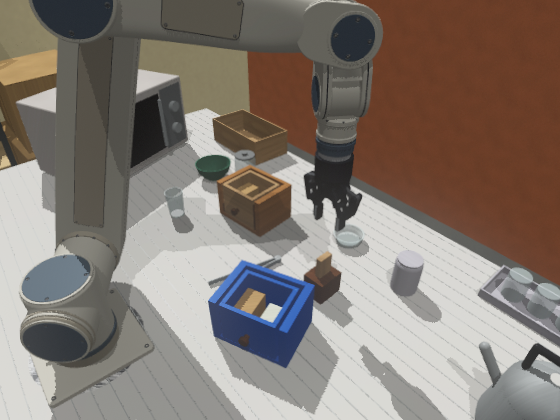

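Bin shut: the rim is level and parallel in both views, with gaps at top view px ~(201,195) and (263,190). The gripper hangs above the key. I'll refit the chest with the extra corners.

```bash
python3 - <<'E'
from fit import *
T=load('t2');S=load('s2')
L=[(-.07,.091,.12),(-.07,-.091,.12),(.07,-.091,.12),(.07,.091,.12),(-.07,-.091,0),(.07,-.091,0),(-.07,.091,0),(-.07,.065,.12),(-.07,-.065,.12)]
ot=[(T,0,194,223),(T,1,275,215.5),(T,2,267,152.5),(T,3,187.5,161.5),(T,7,204.5,223),(T,8,264.5,215.7)]
os_=[(S,0,217,181),(S,1,259.3,204.5),(S,2,291,185),(S,3,249.5,165),(S,4,260,237),(S,5,290.5,217),(S,6,220.5,213),(S,7,223.5,185),(S,8,251.5,201)]
for o in (ot,os_,ot+os_):
    p,r=fit(L,o,[.5,.15,0.1]); print('chest',p.round(4),np.degrees(p[2]).round(2)); print(r.round(1).tolist())
E
python3 -m handwheel '[[0,0,0,0,0,0]]'
python3 - <<'E'
from mv import *
rel([.5210,-.2215,.079],94.4,6)
E
```

```text
chest [0.5891 0.1443 0.1214] 6.96
[[-0.3, 0.6], [-0.2, -1.1], [0.8, 0.5], [-0.0, 0.4], [0.8, -0.7], [-1.2, -0.0]]
chest [0.5898 0.1463 0.1276] 7.31
[[-0.4, 0.3], [-0.6, -0.2], [0.9, -0.3], [0.3, -0.3], [-0.0, 0.7], [0.8, 0.0], [-0.5, 0.2], [-1.3, -0.7], [0.7, -0.3]]
chest [0.5893 0.1449 0.1238] 7.09
[[-0.5, 0.7], [-0.4, -1.3], [0.5, 0.4], [-0.3, 0.4], [0.7, -0.7], [-1.4, -0.1], [-0.2, 0.5], [-0.6, 0.1], [1.1, 0.1], [0.6, -0.0], [-0.0, 1.0], [0.9, 0.4], [-0.4, 0.4], [-1.2, -0.5], [0.7, 0.0]]
t: 6.8
tcp_pos: [0.5145, -0.2226, 0.2171]
tool_rot: [0.119, -3.138, -0.002]
force: [0.8, 0.5, -0.1]
finger_gap: 0.0512
tcp [ 0.5145 -0.2226  0.2171] yaw_y 94.36 tilt 0.10 F [ 0.8  0.5 -0.1] gap 0.0512 t 6.8
shift mm [ -6.7   0.4 138.1] per row [-0.0011  0.0001  0.023 ]
turn deg 0.04 tool wz -0.0007
```

```bash
python3 -m handwheel '[[-0.0033,0,0.0,0,0,0],[-0.0033,0,0.025,0,0,0],[0,0,0.025,0,0,0],[0,0,0.025,0,0,0],[0,0,0.025,0,0,0],[0,0,0.02,0,0,0],[0,0,0.016,0,0,0],[0,0,0,0,0,0]]'
python3 - <<'E'
from mv import *
rel([.5210,-.2215,.08],94.4,6)
snap('side','s3');crop('s3',280,190,380,310,5,'s3c')
E
```

```text
t: 7.8
tcp_pos: [0.521, -0.2205, 0.0815]
tool_rot: [0.123, -3.138, -0.002]
force: [0.0, -0.4, -0.0]
finger_gap: 0.0512
tcp [ 0.521  -0.2205  0.0815] yaw_y 94.50 tilt 0.11 F [ 0.  -0.4 -0. ] gap 0.0512 t 7.8
shift mm [ 0.1 -1.   1.5] per row [ 0.     -0.0002  0.0002]
turn deg -0.1 tool wz 0.0018
```

View pics/s3c.png

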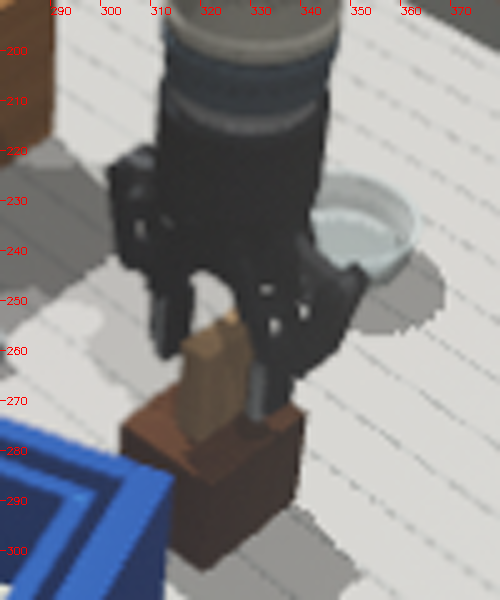

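The grip (px 325,260) stands between the fingers. Closing on it.

```bash
python3 -m handwheel '[[0,-0.001,0,0,0,0],[0,0,0,0,0,0],[0,0,0,0,0,0],[0,0,0,0,0,0],[0,0,0,0,0,0],[0,0,0,0,0,0]]' 0 60
```

```text
t: 8.6
tcp_pos: [0.5218, -0.2227, 0.0829]
tool_rot: [-0.121, 3.138, 0.0]
force: [-0.5, 3.2, 6.0]
finger_gap: 0.0157
```

```bash
python3 -m handwheel '[[0,0,-0.01,0,0,0],[0,0,-0.02,0,0,0],[0,0,-0.03,0,0,0],[0,0,-0.03,0,0,0],[0,0,-0.03,0,0,0],[0,0,-0.02,0,0,0],[0,0,0,0,0,0],[0,0,0,0,0,0]]'
python3 - <<'E'
from mv import *
rel([.5210,-.2215,.08],94.4,6)
snap('side','s4');crop('s4',260,160,360,280,5,'s4c')
snap('top','t4')
E
```

```text
t: 9.6
tcp_pos: [0.5211, -0.2228, 0.2215]
tool_rot: [0.121, -3.138, -0.001]
force: [-0.9, 0.1, -0.4]
finger_gap: 0.0151
tcp [ 0.5211 -0.2228  0.2215] yaw_y 94.41 tilt 0.06 F [-0.9  0.1 -0.4] gap 0.0151 t 9.6
shift mm [-1.000e-01  1.300e+00  1.415e+02] per row [-0.      0.0002  0.0236]
turn deg -0.01 tool wz 0.0002
```

View pics/s4c.png

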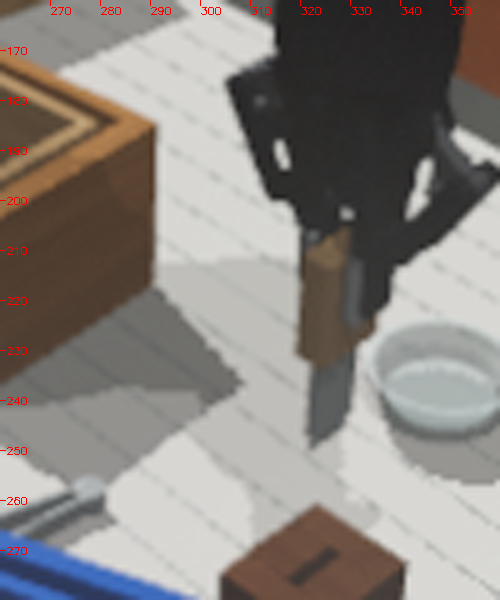

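View pics/t4.png

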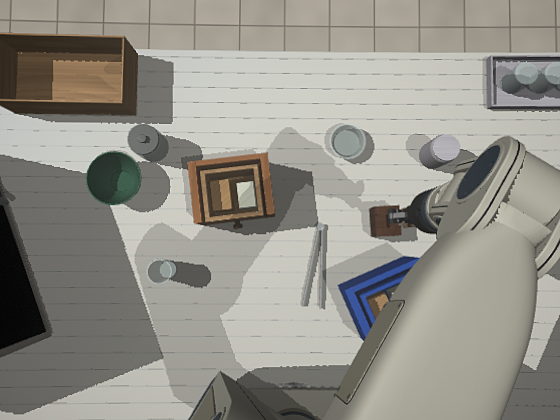

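```bash
python3 - <<'E'
from mv import *
S=load('s4');a=np.radians(4.41)
def key(x,y,z,c=(.5211,-.2228),zt=.2215+.008-.083): return chest(x,y,z+zt,c,a)
pts=[key(-.012,.0015,0),key(-.012,-.0015,0),key(.012,-.0015,0),key(-.02,.008,.055),key(-.02,-.008,.055),key(-.02,.008,.111),key(.02,-.008,.055)]
print((proj(S,pts)+.4).round(1).tolist())
crop('s4',305,195,350,260,12,'s4d')
E
```

```text
[[322.2, 249.7], [323.2, 250.3], [329.9, 245.5], [319.1, 231.1], [324.7, 234.4], [320.7, 210.4], [336.3, 226.5]]
```

View pics/s4d.png

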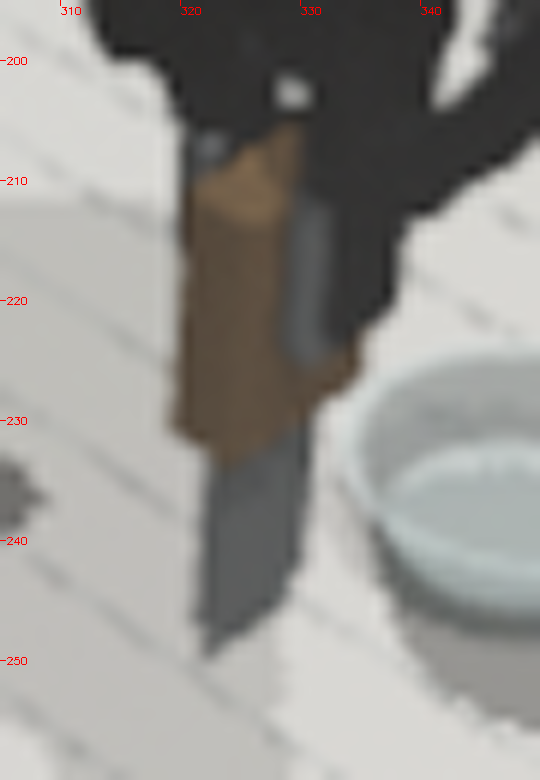

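The key is held, and the tip and grip corners match the prediction within about 0.5 px. Now to above the left gap.

```bash
python3 - <<'E'
from mv import *
C=np.array([.5893,.1452]);A=np.radians(7.1)
print(chest(0,.069,.24,C,A),chest(0,-.069,.24,C,A))
rel(chest(0,.069,.24,C,A),97.1,12)
E
```

```text
[0.5807715 0.2136709 0.24     ] [0.5978285 0.0767291 0.24     ]
tcp [ 0.521  -0.2227  0.2212] yaw_y 94.42 tilt 0.10 F [-0.6  0.7 -0.7] gap 0.0154 t 9.7
shift mm [-93.2 430.5 -18.5] per row [-0.0078  0.0359 -0.0015]
turn deg 2.68 tool wz -0.0468
```

```bash
python3 -m handwheel '[[0,0.02,-0.01,0,0,0],[-0.008,0.036,-0.01,0,0,0],[-0.008,0.036,0,0,0,0],[-0.008,0.036,0,0,0,0],[-0.008,0.036,0,0,0,0],[-0.008,0.036,0,0,0,0],[-0.008,0.036,0,0,0,0],[-0.008,0.036,0,0,0,0]]'
python3 -m handwheel '[[-0.008,0.036,0,0,0,-0.012],[-0.008,0.036,0,0,0,-0.012],[-0.008,0.036,0,0,0,-0.012],[-0.008,0.03,0,0,0,-0.012],[0,0.01,0,0,0,0],[0,0,0,0,0,0],[0,0,0,0,0,0]]'
python3 - <<'E'
from mv import *
C=np.array([.5893,.1452]);A=np.radians(7.1)
rel(chest(0,.069,.205,C,A),97.1,1)
E
```

```text
t: 10.7
tcp_pos: [0.5557, 0.0548, 0.2426]
tool_rot: [0.122, -3.139, -0.0]
force: [0.6, -0.6, 0.2]
finger_gap: 0.0153
t: 11.58
tcp_pos: [0.5736, 0.2023, 0.2425]
tool_rot: [0.196, -3.135, 0.0]
force: [-0.7, 0.4, -0.5]
finger_gap: 0.0154
tcp [0.5736 0.2023 0.2425] yaw_y 97.14 tilt 0.01 F [-0.7  0.4 -0.5] gap 0.0154 t 11.57
shift mm [-8.5 10.4 37.5] per row [-0.0085  0.0104  0.0375]
turn deg -0.04 tool wz 0.0006
```

```bash
python3 -m handwheel '[[-0.0045,0.0054,0,0,0,0],[-0.004,0.005,0.015,0,0,0],[0,0,0.0145,0,0,0],[0,0,0.008,0,0,0],[0,0,0,0,0,0],[0,0,0,0,0,0]]'
python3 - <<'E'
from mv import *
C=np.array([.5893,.1452]);A=np.radians(7.1)
rel(chest(0,.069,.203,C,A),97.1,1)
snap('side','s5');crop('s5',205,130,305,210,7,'s5c')
snap('top','t5');crop('t5',175,140,295,245,6,'t5c')
E
```

```text
t: 12.32
tcp_pos: [0.5811, 0.2143, 0.2051]
tool_rot: [-0.196, 3.135, 0.0]
force: [0.1, -0.5, -0.2]
finger_gap: 0.0155
tcp [0.5811 0.2143 0.2051] yaw_y 97.17 tilt 0.03 F [ 0.1 -0.5 -0.2] gap 0.0155 t 12.32
shift mm [ 0.4 -0.6  2.1] per row [ 0.0004 -0.0006  0.0021]
turn deg -0.07 tool wz 0.0013
```

View pics/s5c.png

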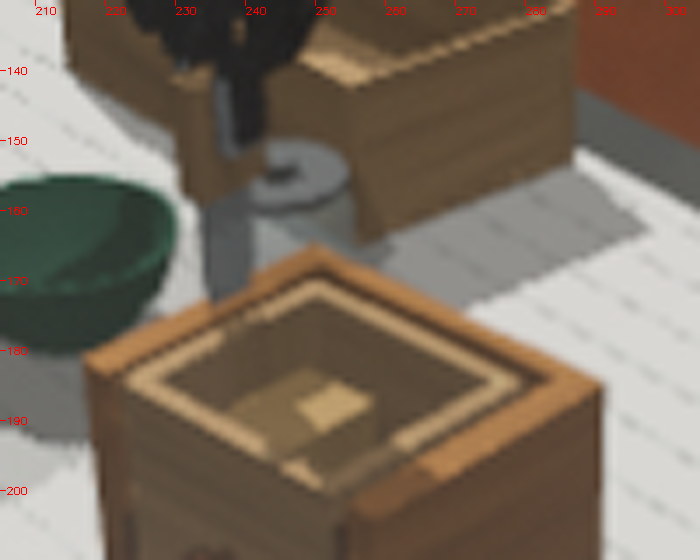

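View pics/t5c.png

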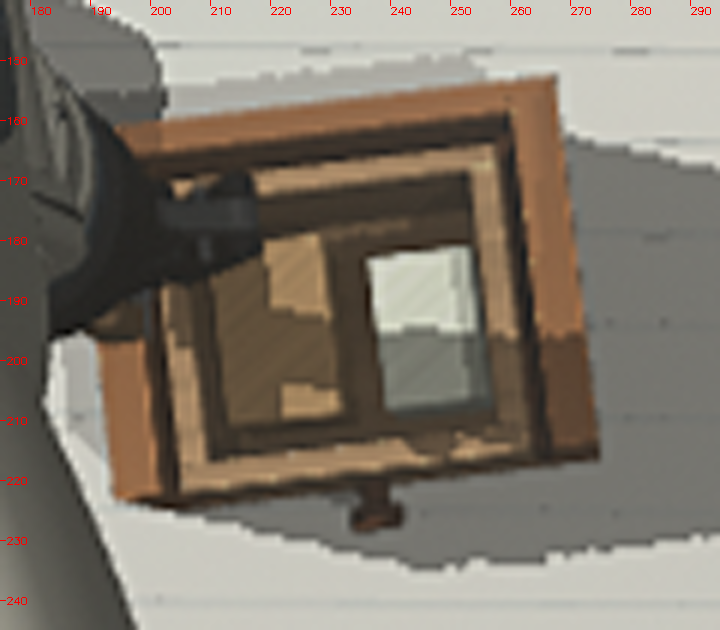

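```bash
python3 -m handwheel '[[0,-0.0005,0.004,0,0,0],[0,0,0.003,0,0,0],[0,0,0.003,0,0,0],[0,0,0,0,0,0]]'
python3 -m handwheel '[[0,0,0.002,0,0,0],[0,0,0.002,0,0,0],[0,0,0,0,0,0]]'
```

```text
t: 12.92
tcp_pos: [0.5809, 0.2139, 0.1944]
tool_rot: [0.197, -3.135, 0.0]
force: [0.2, 0.7, -0.3]
finger_gap: 0.0154
t: 13.3
tcp_pos: [0.581, 0.2139, 0.1906]
tool_rot: [0.197, -3.135, 0.0]
force: [-0.6, 0.5, -0.5]
finger_gap: 0.0154
```

```bash
python3 -m handwheel '[[0,0,0.003,0,0,0],[0,0,0.003,0,0,0],[0,0,0,0,0,0]]'
python3 -m handwheel '[[0,0,0.002,0,0,0],[0,0,0.002,0,0,0],[0,0,0,0,0,0]]'
```

```text
t: 13.68
tcp_pos: [0.5809, 0.2138, 0.1844]
tool_rot: [0.196, -3.135, 0.0]
force: [-0.2, 0.7, -1.2]
finger_gap: 0.0152
t: 14.05
tcp_pos: [0.581, 0.2139, 0.1806]
tool_rot: [0.197, -3.135, 0.0]
force: [0.0, -0.4, -0.9]
finger_gap: 0.015
```

```bash
python3 -m handwheel '[[0,0,0.002,0,0,0],[0,0,0.002,0,0,0],[0,0,0,0,0,0]]'
python3 -m handwheel '[[0,0,0.001,0,0,0],[0,0,0.001,0,0,0],[0,0,0,0,0,0]]'
```

```text
t: 14.42
tcp_pos: [0.581, 0.2139, 0.1766]
tool_rot: [0.196, -3.135, 0.0]
force: [-0.0, -0.2, -0.7]
finger_gap: 0.0151
t: 14.8
tcp_pos: [0.581, 0.2139, 0.1747]
tool_rot: [0.197, -3.135, 0.0]
force: [0.0, 0.8, -0.6]
finger_gap: 0.0152
```

```bash
python3 -m handwheel '[[0,0,0.003,0,0,0],[0,0,0.003,0,0,0],[0,0,0.003,0,0,0],[0,0,0,0,0,0]]'
python3 -m handwheel '[[0,0,0.004,0,0,0],[0,0,0.004,0,0,0],[0,0,0.004,0,0,0],[0,0,0.004,0,0,0],[0,0,0,0,0,0]]'
```

```text
t: 15.3
tcp_pos: [0.5809, 0.2138, 0.1654]
tool_rot: [0.196, -3.135, 0.0]
force: [-0.1, -0.2, -0.7]
finger_gap: 0.0151
t: 15.92
tcp_pos: [0.5809, 0.2138, 0.1494]
tool_rot: [0.196, -3.135, 0.0]
force: [-0.2, -0.0, -1.3]
finger_gap: 0.0152
```

```bash
python3 -m handwheel '[[0,0,0.003,0,0,0],[0,0,0.003,0,0,0],[0,0,0.001,0,0,0],[0,0,0,0,0,0]]'
python3 -m handwheel '[[0,0,0.001,0,0,0],[0,0,0.001,0,0,0],[0,0,0,0,0,0]]'
python3 - <<'E'
from h import *
snap('side','s6');crop('s6',205,130,305,210,7,'s6c')
E
```

```text
t: 16.42
tcp_pos: [0.581, 0.2139, 0.1427]
tool_rot: [0.197, -3.135, 0.0]
force: [0.4, 0.1, -0.3]
finger_gap: 0.0153
t: 16.8
tcp_pos: [0.5811, 0.2139, 0.1409]
tool_rot: [-0.197, 3.135, 0.0]
force: [-0.8, -0.5, 0.5]
finger_gap: 0.0156
```

View pics/s6c.png

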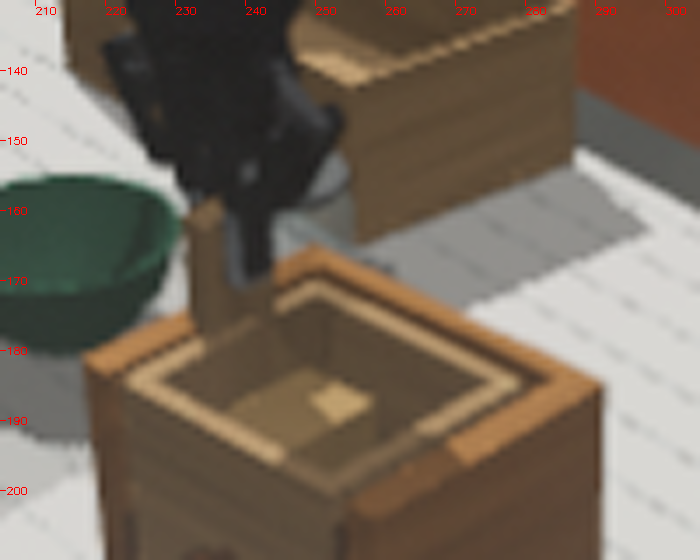

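The left gap is clear: the grip is almost on the wood at px (236,178). A little more to confirm it is home.

```bash
python3 -m handwheel '[[0,0,0.001,0,0,0],[0,0,0.001,0,0,0],[0,0,0,0,0,0]]'
```

```text
t: 17.23
tcp_pos: [0.5812, 0.2139, 0.1408]
tool_rot: [-0.197, 3.133, 0.0]
force: [-4.6, 0.1, 15.3]
finger_gap: 0.0152
```

Home in the left gap at TCP z 0.1408 (15 N). Withdrawing to try the right one.

```bash
python3 -m handwheel '[[0,0,-0.006,0,0,0],[0,0,-0.012,0,0,0],[0,0,-0.015,0,0,0],[0,0,-0.015,0,0,0],[0,0,-0.015,0,0,0],[0,0,-0.015,0,0,0],[0,0,-0.005,0,0,0],[0,0,0,0,0,0]]'
python3 -m handwheel '[[0,-0.018,0,0,0,0],[0,-0.028,0,0,0,0],[0,-0.028,0,0,0,0],[0,-0.028,0,0,0,0],[0,-0.022,0,0,0,0],[0,-0.014,0,0,0,0],[0,0,0,0,0,0],[0,0,0,0,0,0]]'
python3 - <<'E'
from mv import *
A=np.radians(7.1)
t=np.array([.581,.2139,.203])+[np.sin(A)*.138,-np.cos(A)*.138,0]
print(t);rel(t,97.1,1)
snap('side','s7');crop('s7',225,140,325,220,7,'s7c')
E
```

```text
t: 18.23
tcp_pos: [0.5812, 0.2139, 0.222]
tool_rot: [-0.197, 3.135, 0.0]
force: [-0.1, -0.7, -1.1]
finger_gap: 0.0157
t: 19.23
tcp_pos: [0.5982, 0.0775, 0.2218]
tool_rot: [0.197, -3.135, -0.0]
force: [-0.8, 0.7, 0.8]
finger_gap: 0.0152
[0.598057   0.07695819 0.203     ]
tcp [0.5982 0.0775 0.2218] yaw_y 97.19 tilt 0.01 F [-0.8  0.7  0.8] gap 0.0152 t 19.23
shift mm [ 0.2 -0.5 18.8] per row [ 0.0002 -0.0005  0.0188]
turn deg -0.09 tool wz 0.0016
```

View pics/s7c.png

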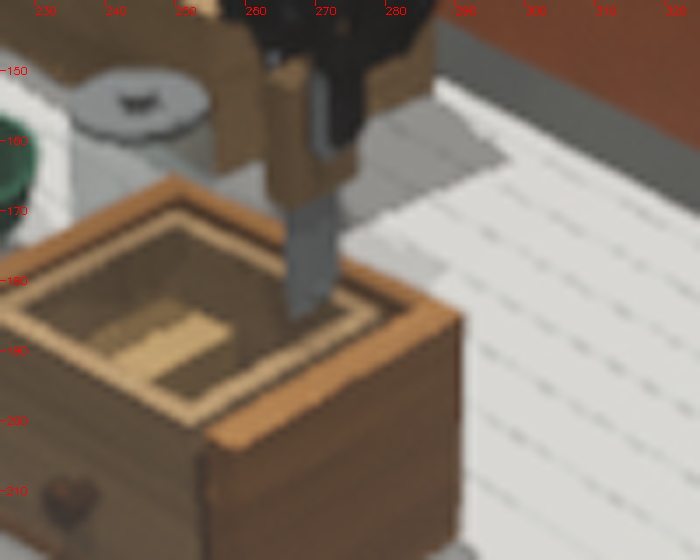

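The bin is still shut, and the tip at px (268,186) is above the right gap.

```bash
python3 -m handwheel '[[0,-0.0005,0.008,0,0,0],[0,0,0.008,0,0,0],[0,0,0.004,0,0,0],[0,0,0.003,0,0,0],[0,0,0,0,0,0]]'
python3 -m handwheel '[[0,0,0.002,0,0,0],[0,0,0.002,0,0,0],[0,0,0.002,0,0,0],[0,0,0,0,0,0]]'
```

```text
t: 19.9
tcp_pos: [0.5983, 0.0765, 0.1986]
tool_rot: [0.196, -3.135, -0.0]
force: [-0.4, 0.6, -0.1]
finger_gap: 0.0149
t: 20.4
tcp_pos: [0.5983, 0.0765, 0.1926]
tool_rot: [0.197, -3.135, -0.0]
force: [0.5, 0.4, -1.2]
finger_gap: 0.0154
```

```bash
python3 -m handwheel '[[0,0,0.002,0,0,0],[0,0,0.002,0,0,0],[0,0,0.002,0,0,0],[0,0,0,0,0,0]]'
python3 -m handwheel '[[0,0,0.001,0,0,0],[0,0,0.001,0,0,0],[0,0,0,0,0,0]]'
```

```text
t: 20.9
tcp_pos: [0.5983, 0.0765, 0.1866]
tool_rot: [0.197, -3.135, -0.0]
force: [0.3, -0.6, -0.1]
finger_gap: 0.0149
t: 21.28
tcp_pos: [0.5984, 0.0765, 0.1847]
tool_rot: [0.197, -3.135, -0.0]
force: [-0.6, -0.5, -0.4]
finger_gap: 0.0157
```

Tip about 11 mm in and free; the block is expected near TCP z 0.180.

```bash
python3 -m handwheel '[[0,0,0.001,0,0,0],[0,0,0.001,0,0,0],[0,0,0.001,0,0,0],[0,0,0,0,0,0]]'
python3 -m handwheel '[[0,0,0.001,0,0,0],[0,0,0.001,0,0,0],[0,0,0,0,0,0]]'
python3 -m handwheel '[[0,0,0.001,0,0,0],[0,0,0,0,0,0]]'
```

```text
t: 21.78
tcp_pos: [0.5983, 0.0765, 0.1816]
tool_rot: [0.196, -3.135, -0.0]
force: [0.2, -0.1, -0.7]
finger_gap: 0.0152
t: 22.15
tcp_pos: [0.5984, 0.0764, 0.1799]
tool_rot: [-0.196, 3.135, -0.0]
force: [0.9, -0.5, 0.2]
finger_gap: 0.0153
t: 22.4
tcp_pos: [0.5985, 0.0765, 0.1798]
tool_rot: [-0.196, 3.134, -0.0]
force: [-1.6, -0.3, 7.9]
finger_gap: 0.0151
```

```bash
python3 -m handwheel '[[0,0,0.001,0,0,0],[0,0,0,0,0,0]]'
python3 -m handwheel '[[0,0,-0.004,0,0,0],[0,0,-0.01,0,0,0],[0,0,-0.014,0,0,0],[0,0,-0.014,0,0,0],[0,0,-0.004,0,0,0],[0,0,0,0,0,0]]'
python3 -m handwheel '[[0,0.018,0,0,0,0],[0,0.028,0,0,0,0],[0,0.028,0,0,0,0],[0,0.028,0,0,0,0],[0,0.022,0,0,0,0],[0,0.014,0,0,0,0],[0,0,0,0,0,0],[0,0,0,0,0,0]]'
python3 - <<'E'
from mv import *
rel([.581,.2138,.1985],97.1,1)
snap('side','s8');crop('s8',205,130,305,210,7,'s8c')
E
```

```text
t: 22.65
tcp_pos: [0.5986, 0.0765, 0.1797]
tool_rot: [-0.197, 3.133, -0.0]
force: [-2.4, -0.3, 14.7]
finger_gap: 0.0153
t: 23.4
tcp_pos: [0.5985, 0.0765, 0.224]
tool_rot: [-0.197, 3.135, -0.0]
force: [-0.9, 0.5, -0.8]
finger_gap: 0.0152
t: 24.4
tcp_pos: [0.5813, 0.2129, 0.2237]
tool_rot: [0.196, -3.135, 0.0]
force: [0.2, 0.2, -1.0]
finger_gap: 0.0154
tcp [0.5813 0.2129 0.2237] yaw_y 97.15 tilt 0.02 F [ 0.2  0.2 -1. ] gap 0.0154 t 24.4
shift mm [ 0.1  0.9 25.2] per row [0.0001 0.0009 0.0252]
turn deg -0.05 tool wz 0.0009
```

View pics/s8c.png

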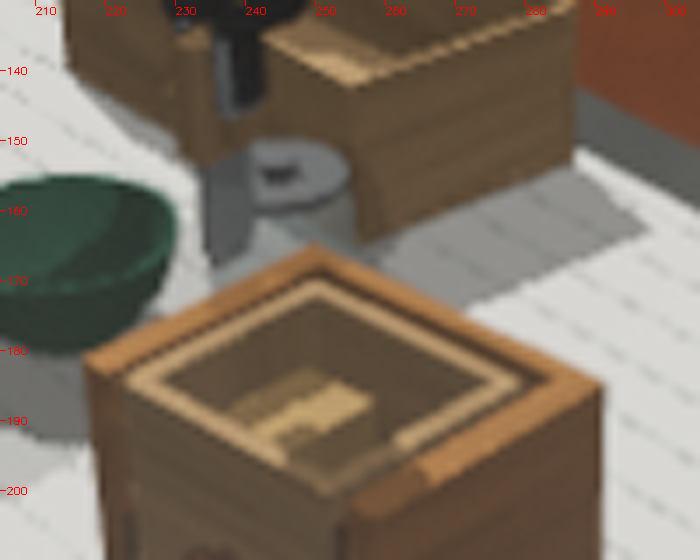

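The right gap jams 16 mm down (15 N). Back above the left gap with the bin shut; inserting.

```bash
python3 -m handwheel '[[0,0.001,0.008,0,0,0],[0,0,0.01,0,0,0],[0,0,0.007,0,0,0],[0,0,0.003,0,0,0],[0,0,0.003,0,0,0],[0,0,0.003,0,0,0],[0,0,0,0,0,0]]'
python3 -m handwheel '[[0,0,0.005,0,0,0],[0,0,0.005,0,0,0],[0,0,0.006,0,0,0],[0,0,0.006,0,0,0],[0,0,0.006,0,0,0],[0,0,0.006,0,0,0],[0,0,0,0,0,0]]'
```

```text
t: 25.32
tcp_pos: [0.581, 0.2144, 0.1896]
tool_rot: [0.197, -3.135, 0.0]
force: [0.3, 0.1, -0.3]
finger_gap: 0.0153
t: 26.2
tcp_pos: [0.5808, 0.2143, 0.1552]
tool_rot: [0.196, -3.135, 0.0]
force: [-0.3, 0.5, -1.4]
finger_gap: 0.0152
```

```bash
python3 -m handwheel '[[0,-0.0004,0.005,0,0,0],[0,0,0.005,0,0,0],[0,0,0.002,0,0,0],[0,0,0.0015,0,0,0],[0,0,0,0,0,0]]'
python3 -m handwheel '[[0,0,0.0008,0,0,0],[0,0,0.0008,0,0,0],[0,0,0,0,0,0]]'
```

```text
t: 26.82
tcp_pos: [0.5811, 0.214, 0.1422]
tool_rot: [0.197, -3.135, 0.0]
force: [-0.5, -0.3, -1.2]
finger_gap: 0.0156
t: 27.2
tcp_pos: [0.5811, 0.214, 0.1409]
tool_rot: [-0.197, 3.135, 0.0]
force: [1.0, -0.8, 2.1]
finger_gap: 0.0155
```

```bash
python3 -m handwheel '[[0,0,0,0,0,0],[0,0,0,0,0,0],[0,0,0,0,0,0],[0,0,0,0,0,0],[0,0,0,0,0,0]]' 50
python3 -m handwheel '[[0,0,-0.01,0,0,0],[0,0,-0.015,0,0,0],[0,0,-0.025,0,0,0],[0,0,-0.03,0,0,0],[0,0,-0.03,0,0,0],[0.03,0,-0.02,0,0,0],[0.04,0,0,0,0,0],[0,0,0,0,0,0]]'
python3 -m handwheel '[[0.04,0.02,0,0,0,0],[0.04,0.03,0,0,0,0],[0.04,0.03,0,0,0,0],[0,0.03,0,0,0,0],[0,0,0,0,0,0]]'
python3 - <<'E'
from h import *
snap('side','s9');crop('s9',205,130,305,240,6,'s9c')
snap('top','t9')
E
```

```text
t: 27.82
tcp_pos: [0.5811, 0.214, 0.1407]
tool_rot: [0.196, -3.135, 0.0]
force: [-0.1, 0.4, -0.6]
finger_gap: 0.0428
t: 28.82
tcp_pos: [0.5097, 0.2052, 0.2731]
tool_rot: [-0.197, 3.133, 0.001]
force: [-0.4, -0.1, 0.3]
finger_gap: 0.0425
t: 29.45
tcp_pos: [0.3788, 0.301, 0.2715]
tool_rot: [-0.2, 3.134, 0.001]
force: [0.0, -0.0, 0.2]
finger_gap: 0.0425
```

View pics/s9c.png

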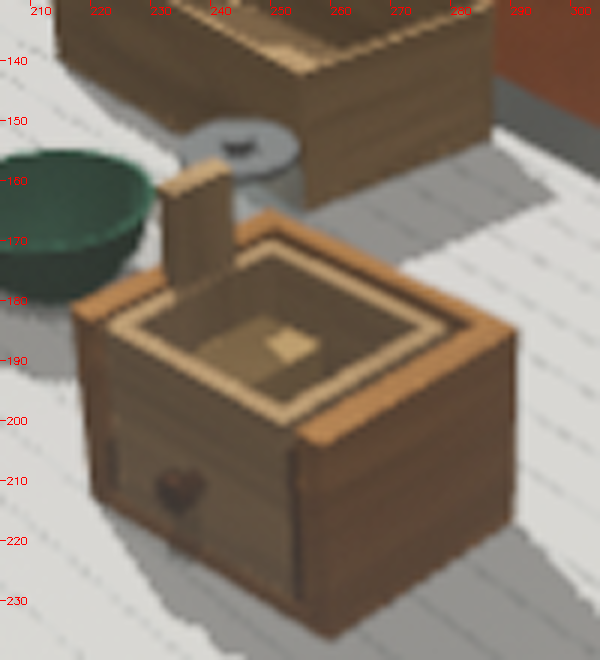

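View pics/t9.png

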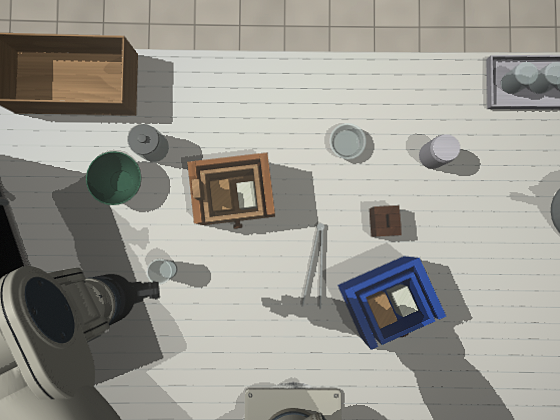

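The key stands upright in the left gap with its grip on the wood (side view px 232,170). The bin is shut, the robot is clear, and every bystander is at its starting pixel.

```bash
python3 -m handwheel '[[0,0,0,0,0,0],[0,0,0,0,0,0],[0,0,0,0,0,0]]'; python3 -c "
from plant import sign_off; print(sign_off())"
```

```text
t: 29.92
tcp_pos: [0.3791, 0.299, 0.2707]
tool_rot: [0.195, -3.135, 0.0]
force: [-0.4, -0.1, -0.1]
finger_gap: 0.0428
the job is handed in; nothing more can be done
None
```

The job is handed in after about 30 s of the 72 s allowed. The key stands fully home in the left gap and the bin is shut.

- **Bin:** I pushed it to its firm stop, reaching about 23 N. It stayed shut and flush in every later picture.
- **Left gap:** the key went right in, about 55 mm, until the grip met the wood at 15 N.
- **Right gap:** the key jammed at about 16 mm, at 15 N, which matches the packing strip.
- **Final state:** I put the key back in the left gap, felt the grip touch the wood and let go. The last pictures show it upright with its grip on the wood, the bin shut, the bystanders where they were, and the robot clear of everything.

No check failed. The two cameras disagreed by about 2 mm on the chest's position, within the stated calibration. I used a value between them, and the blade entered both gaps without side forces.

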